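Walk the heat-sink block round to the fence

TASK

Push the heavy finned heat-sink block round on the wooden board, nudging now one end and now another as needed, until its plain flat face (not the fins) lies flush against the steel fence bar, with no part of that face sticking out past either end of the bar. Do not lift or tip the block or knock it about, leave everything else where it stands, and finish with the hand clear.

Things in the scene. Friction and masses are not known exactly. Their poses are not given: they have to be found in the camera images.
- board: fixed plywood set-up board, 360 (x) x 440 mm (y), its top 32 mm above the table; the block and the fence stand on it. Origin: under its centre, at table height
- heatsink: loose aluminium block, 90 (x) x 120 (y) x 40 mm high, 0.7 to 1 kg, too wide to grip; slides on the board. Origin: centre of its underside, under its centre of mass; z up. Face at +x: flat mounting face; face at -x: tips of 13 fins (gaps narrower than a fingertip: push there as on a plain face). At the start it is turned 0.8 to 1.8 rad anticlockwise from square, 130 to 160 mm in front of the fence
- flat_face (a point): centre of the block's flat mounting face, 45 mm along the block's x from its origin, 20 mm above its underside; axes as the block's
- fence: steel stop bar fixed to the board, 190 long (y) x 22 x 30 mm high (screw heads to 36 mm; a 6 mm high flange behind). Origin: middle of the lower edge of its working face, which looks along its -x, to the robot; z up. The block is home when its x axis points as the fence's x axis and its flat face lies in the fence's plane x = 0
- flux_tin: round tin, 47 mm across, 23 mm high, bystander left of the fence; origin at the centre of its underside
- tape_roll: roll of black tape lying flat, 58 mm across, 19 mm high, bystander right of the fence; origin at the centre of its underside
- battery: AA cell lying on its side, 50 x 14 mm (length along its x), bystander at the board's near right corner; origin at the centre of its underside
- snips: side cutters lying flat, 127 x 44 x 13 mm (length along its x), bystander at the right; origin at the centre of its underside
- torch: pocket torch standing on its head, 43 mm across, 122 mm high, bystander at the far right corner; origin at the centre of its underside

How it is judged:
By the outcome, as a careful person would: the job done as asked, in the order asked, and still so for the second after the job is handed in, with the robot touching nothing.
It also fails if it takes over 72 s, if anything falls off the work surface, if the arm or the gripper's body presses on something with over 40 N, if the wrist force passes 120 N, or if a joint passes its speed limit or range.

ROBOT

A 6-joint arm with a two-finger parallel gripper is mounted at the origin on the work surface; the furniture and walls round the work are solid. World frame = base frame: x ahead of the robot, y to its left, z up, the work surface at z = 0. Lengths are in mm, angles in rad, forces in N, time in s.
With the tool pointing down it reaches from about 275 to 725 mm from the base axis. Payload 5.6 kg.
Tool frame: the origin (TCP) lies midway between the tips of the shut fingers; the grasp point (between the pads) lies 19 mm behind it; z points along the fingers, x is the direction in which the jaws open and shut, and the axes are right-handed (so a half turn about z gives the same grasp; the last joint's range is limited). The gripper opens to 85 mm and grips with 20 to 120 N. Pads are 22 mm wide; open, the fingers measure 114 mm over their backs; the gripper's body (76 mm by 85 mm) begins 54 mm behind the grasp point. The pads swing forward as they close: fully open they stand 13 mm farther back than shut.
Start: joints at [1.612, 0.255, 0.108, 0, -1.424, -0.285], TCP at [132.738, 533.735, 231.283] pointing down, gripper open.
Joint ranges: [-2.95, 2.95], [-1.21, 1.97], [-1.09, 1.5], [-2.87, 1.71], [-2.94, -0.07], [-3.05, 3.05]. Speed limits (rad/s): [2.57, 2.57, 3.14, 3.14, 3.14, 3.14].

INTERFACE

Orientations are given as a rotation vector (axis times angle).
In Python, from bench import manip gives the robot as it stands.
- The arm moves only by the tool carry_out, never from a script. Its arguments are lists of equal length, an entry for each row: "delta_pos": the shift along the tool's x, y, z each as a share of 0.15 m, from -1 to 1, a list of three; "angular": the turn, a rotation vector about the tool's x, y, z each as a share of 45 degrees, from -1 to 1, a list of three. A call has 1 to 10 rows; each row is the pose to reach, as a shift and turn from the pose commanded when the call began, along the tool's axes at that moment; what a row does not reach only later rows make up. A row lasts 1/8 s, in which the tool goes at most 62.5 mm and 10.7 degrees, less where a joint would pass 70% of its speed; a pose out of reach is approached as far as the arm can. A call with a number of a shift or a turn outside -1 to 1 is refused whole. A call with a gripper value outside its range is refused whole. "grip" is the opening, from 0 (shut) to 1 (fully open), set as the call begins (left out, the last holds). The fingers move at their own pace and stop on an object; "grip_force" is the grip in N (left out, the last holds). Time passes only in rows, so rows that repeat a pose let the fingers close. It gives the time, the measured TCP pose, the force and the opening at its end, in the units of the state.
- manip.read_state(): the state, without advancing time (a new reading comes with each control period).
- manip.get_image(name): name is "scene" or "top" or "wrist"; returns (picture, depth): 400x640x3 uint8, blue, green, red; 400x640 float32, mm along the optical axis (not along the pixel's ray), 0 where there is no reading.
- manip.camera_params(name): a dict with "K" (3x3 intrinsics, pixels), "eye" and "rotation" of the camera in the world. Camera axes: x right, y down, z forward; pixel columns grow to the right and rows downward; lengths in mm; the calibration is good to about 2 mm. A picture is of the moment at which its call begins: read the wrist's pose just before it. camera_params takes no time and is no camera call; for the wrist camera it gives the pose at the moment of the call.
- manip.close_job(): hands the job in, once; it reports no verdict.
The state is a dict: "time": time; "joints": joint angles; "qd": joint speeds; "joint_torque": joint torques, N m; "eef_pos": TCP position; "tcp_rot": TCP orientation; "ft_force": force on the tool from outside, world axes, zero at the start; "torque": the same for the moment, N m; "finger_gap": opening from 0.0 (shut) to 1.0 (fully open).
Only numpy, scipy, OpenCV 4.12 (cv2) and the standard library are available. Lean on these libraries where they do the work, as an engineer would, in place of code of your own. Each camera call takes 0.05 s, during which the arm holds its last target.

## Working session

There is one attempt and no reset: what is moved stays moved. The work goes in short steps, Python scripts to look and compute and a tool call to move; the robot and the scene stay as the last step left them, time stands still between calls to the robot, and variables do not carry over. Pictures are saved under pics/ and viewed, and the job is handed in when it is done.

Besides the shell and the picture viewer there is one more tool, called after "Emit:" in YAML: its name, and indented under it one key for each argument. carry_out: Moves the arm, as the interface text tells. Its arguments: {"type":"object","properties":{"delta_pos":{"type":"array","items":{"type":"array","items":{"type":"number"}}},"angular":{"type":"array","items":{"type":"array","items":{"type":"number"}}},"grip":{"type":"number"},"grip_force":{"type":"number"}},"required":["delta_pos","angular"]}

```bash
ls; mkdir -p pics; python3 - <<'E'
from bench import manip
import cv2,numpy as np
print(manip.read_state())
for n in("scene","top"):
    im,d=manip.get_image(n); cv2.imwrite(f"pics/{n}0.png",im); np.savez(f"{n}0.npz",im=im,d=d)
    p=manip.camera_params(n); print(n,p)
E
```

```text
pics
{'time': 0.0, 'joints': array([ 1.61160369e+00,  2.55764556e-01,  1.06980167e-01, -4.27939126e-04,
       -1.42388213e+00, -2.84612059e-01]), 'qd': array([-0.00084736, -0.00146872, -0.00020734,  0.00051388,  0.00010611,
       -0.00107025]), 'joint_torque': array([ 3.87923264e-04, -3.86627448e+01,  2.37941551e+01,  5.36522090e+00,
       -6.09536452e-03, -6.58279959e-06]), 'eef_pos': array([132.60187252, 533.26793536, 230.38401957]), 'tcp_rot': array([ 1.93386576e+00, -2.47401538e+00,  1.99763986e-03]), 'ft_force': array([ 0.00646169, -0.63022355,  0.48234822]), 'torque': array([ 0.00739802,  0.04123582, -0.0514913 ]), 'finger_gap': 1.0029614848913224}
scene {'K': array([[365.02078272,   0.        , 316.39867272],
       [  0.        , 365.02078272, 201.27134315],
       [  0.        ,   0.        ,   1.        ]]), 'eye': array([  31.57693623, -415.48551035,  665.20879703]), 'rotation': array([-2.05665443,  1.22055643, -0.51080232])}
top {'K': array([[498.90929191,   0.        , 325.40604239],
       [  0.        , 498.90929191, 190.24359763],
       [  0.        ,   0.        ,   1.        ]]), 'eye': array([ 389.10958293, -124.39699707, 1283.20917513]), 'rotation': array([-2.14763236,  2.15482636, -0.15857996])}
```

View pics/scene0.png

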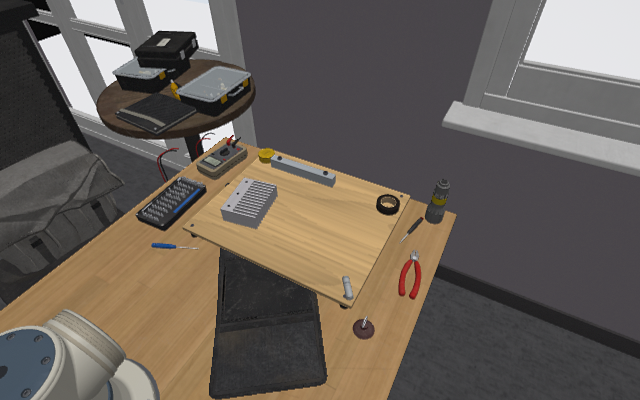

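View pics/top0.png

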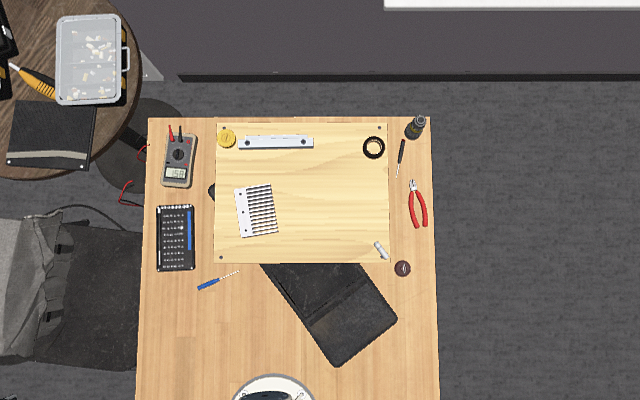

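The top view shows the heat sink at about (256,210), with its fins to the right (world −y) and its flat face to the left. The fence is at about (275,142), the tin at (226,138) and the tape at (373,147). I'll zoom in and measure next.

```bash
cat > h.py <<'E'
import numpy as np,cv2
from scipy.spatial.transform import Rotation as R
from bench import manip
def ray(n_or_p,uv,z):
    p=manip.camera_params(n_or_p) if isinstance(n_or_p,str) else n_or_p
    uv=np.atleast_2d(uv).astype(float)
    r=np.c_[uv,np.ones(len(uv))]@np.linalg.inv(p["K"]).T@R.from_rotvec(p["rotation"]).as_matrix().T
    s=(z-p["eye"][2])/r[:,2:]
    return p["eye"]+s*r
def proj(n,X):
    p=manip.camera_params(n) if isinstance(n,str) else n
    c=(np.atleast_2d(X)-p["eye"])@R.from_rotvec(p["rotation"]).as_matrix()
    q=c@p["K"].T; return q[:,:2]/q[:,2:]
def dpt(n,d):
    p=manip.camera_params(n); h,w=d.shape
    u,v=np.meshgrid(np.arange(w),np.arange(h))
    r=np.stack([u,v,np.ones_like(u)],-1)@np.linalg.inv(p["K"]).T*d[...,None]
    return r@R.from_rotvec(p["rotation"]).as_matrix().T+p["eye"]
E
python3 - <<'E'
from h import *
z=np.load("top0.npz");im,d=z["im"],z["d"]
P=dpt("top",d)
print("board z",np.median(P[225:255,300:350,2]),"table",np.median(P[300:340,200:230,2]))
c=im[110:275,200:440]; cv2.imwrite("pics/z.png",cv2.resize(c,None,fx=3.3,fy=3.3,interpolation=cv2.INTER_CUBIC))
Z=P[...,2]
for a,b in((50,100),):
    m=((Z>55)&(Z<90)).astype(np.uint8); m[:120]=0;m[270:]=0;m[:,:210]=0;m[:,400:]=0
    n,l,s,ce=cv2.connectedComponentsWithStats(m)
    for i in range(1,n):
        if s[i,4]>20:
            q=P[l==i]; print(s[i],q.mean(0),np.percentile(q[:,2],[5,50,95]))
            r=cv2.minAreaRect(q[:,:2].astype(np.float32)); print(r, cv2.boxPoints(r).round(1).tolist())
E
```

```text
board z 32.56826148445282 table -0.11255175598068945
[217 129  18   9  55] [708.25574747 120.43517694  56.90432712] [55.20825193 56.64521482 59.57215304]
((709.611572265625, 118.90855407714844), (21.14212989807129, 43.111671447753906), 0.4473651051521301) [[698.9000244140625, 140.39999389648438], [699.2000122070312, 97.30000305175781], [720.4000244140625, 97.4000015258789], [720.0, 140.5]]
[222 138  13   9  34] [685.53659643 110.73936637  56.81678973] [55.17191677 56.22768791 60.07940032]
((685.0562744140625, 112.15689086914062), (16.638898849487305, 32.85800552368164), 48.6766471862793) [[667.2000122070312, 116.80000305175781], [691.9000244140625, 95.0999984741211], [702.9000244140625, 107.5999984741211], [678.2000122070312, 129.3000030517578]]
[238 138  76  11 689] [682.59386217  -7.60052103  62.53171721] [57.90280534 62.40410969 67.62621855]
((682.8751831054688, -7.522987365722656), (23.920272827148438, 188.52162170410156), 0.722538411617279) [[669.7000122070312, 86.5999984741211], [672.0999755859375, -101.9000015258789], [696.0, -101.5999984741211], [693.5999755859375, 86.9000015258789]]
[ 234  183   44   55 1405] [512.61251479  43.9036187   70.42514858] [59.29584753 71.48677113 75.89486927]
((513.1295166015625, 39.39723205566406), (120.38558959960938, 90.08964538574219), 9.580575942993164) [[446.29998779296875, 73.80000305175781], [461.29998779296875, -15.0], [580.0, 5.0], [565.0, 93.80000305175781]]
```

View pics/z.png

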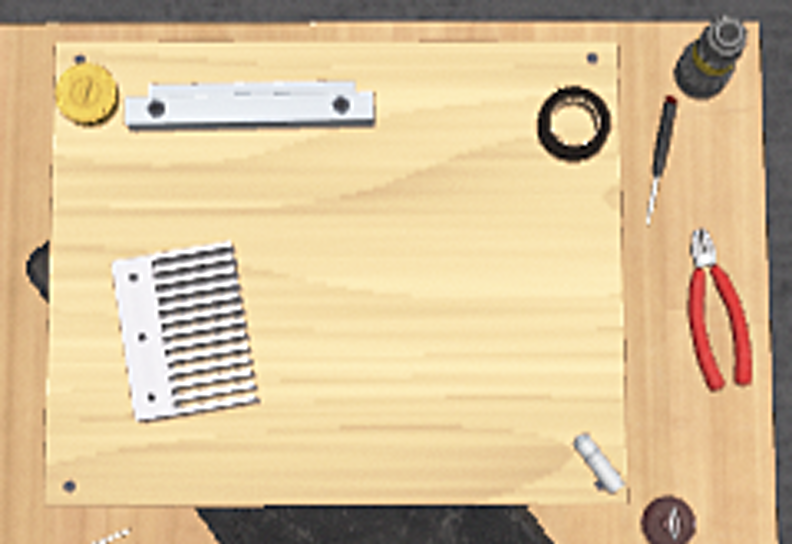

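```bash
cat >> h.py <<'E'
def go(*ts,yaw=None):
    # shares from current pose to world targets; yaw = world angle of tool x (deg), tool down
    s=manip.read_state(); p=s["eef_pos"]; M=R.from_rotvec(s["tcp_rot"]).as_matrix()
    a=np.degrees(np.arctan2(M[1,0],M[0,0])); print("t %.2f"%s["time"],"tcp",p.round(1),"yaw %.1f"%a,"F",s["ft_force"].round(1),"j6 %.2f"%s["joints"][5])
    for t in ts: print(t,"->",(M.T@(np.array(t)-p)/150).round(3))
    if yaw is not None:
        G=R.from_euler("z",yaw,degrees=True).as_matrix()@np.diag([1,-1,-1.])
        print("ang",(R.from_matrix(M.T@G).as_rotvec()/np.radians(45)).round(3))
E
python3 -c "
from h import *
go((200,420,231),yaw=-90)"
```

```text
t 0.10 tcp [132.6 533.3 230.5] yaw -104.0 F [-1.1  0.6 -0.9] j6 -0.28
(200, 420, 231) -> [ 0.625 -0.618 -0.002]
ang [ 0.    -0.002 -0.31 ]
```

Emit:
carry_out:
  delta_pos:
    - [0.3,-0.3,0]
    - [0.62,-0.62,0]
    - [0.9,-0.75,0]
    - [0.9,-0.75,0]
  angular:
    - [0,0,-0.15]
    - [0,0,-0.31]
    - [0,0,-0.31]
    - [0,0,-0.31]
  grip: 0

```text
time: 0.6
eef_pos: [209.9, 372.7, 231.7]
tcp_rot: [-2.218, 2.224, 0.001]
ft_force: [0.1, -0.5, 0.2]
finger_gap: 0.143
```

```bash
python3 -c "
from h import *
go((340,240,180),(375,62,120),yaw=-90)"
```

```text
t 0.60 tcp [209.9 372.7 231.7] yaw -90.1 F [ 0.1 -0.5  0.2] j6 0.14
(340, 240, 180) -> [ 0.883 -0.87   0.344]
(375, 62, 120) -> [ 2.069 -1.106  0.743]
ang [ 0.     0.001 -0.003]
```

Emit:
carry_out:
  delta_pos:
    - [0.35,-0.35,0]
    - [0.7,-0.6,0.1]
    - [1,-0.9,0.2]
    - [1,-0.9,0.2]
    - [1,-0.9,0.2]
  angular:
    - [0,0,0]
    - [0,0,0]
    - [0,0,0]
    - [0,0,0]
    - [0,0,0]

```text
time: 1.23
eef_pos: [344.7, 224.9, 200.6]
tcp_rot: [2.217, -2.223, 0.0]
ft_force: [0.6, -0.2, 0.3]
finger_gap: 0.003
```

Emit:
carry_out:
  delta_pos:
    - [0.35,-0.1,0.1]
    - [0.7,-0.25,0.2]
    - [1,-0.3,0.4]
    - [1,-0.3,0.4]
    - [1,-0.3,0.4]
  angular:
    - [0,0,0]
    - [0,0,0]
    - [0,0,0]
    - [0,0,0]
    - [0,0,0]

```text
time: 1.85
eef_pos: [389.7, 76.5, 141.7]
tcp_rot: [-2.221, 2.22, -0.001]
ft_force: [0.5, -0.0, 1.5]
finger_gap: 0.001
```

```bash
python3 - <<'E'
from h import *
go((412,62,100),(412,62,47),yaw=-90)
im,d=manip.get_image("wrist"); cv2.imwrite("pics/w1.png",im)
E
```

```text
t 1.85 tcp [389.7  76.5 141.7] yaw -90.0 F [ 0.5 -0.   1.5] j6 0.98
(412, 62, 100) -> [ 0.097 -0.149  0.278]
(412, 62, 47) -> [ 0.097 -0.148  0.632]
ang [-0.001  0.     0.   ]
```

View pics/w1.png

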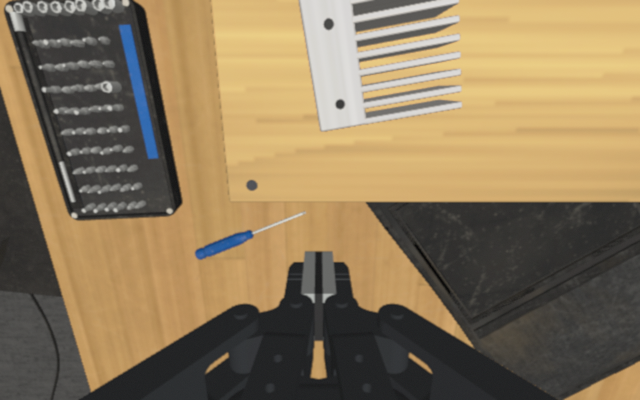

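The wrist view shows the near end of the block, with corners at about (321,130) and (463,108). The board's near edge is at row 200. I'll use this as the second view to check the block's position and height.

```bash
python3 - <<'E'
from h import *
for z in(72,): print(ray("wrist",[(321,130),(463,107)],z).round(1))
print(ray("wrist",[(230,200),(369,200)],32).round(1))
# triangulate the two near top corners: wrist vs top
z=np.load("top0.npz");im=z["im"]
def tri(a,ua,b,ub):
    pa,pb=manip.camera_params(a),manip.camera_params(b)
    A=pa["eye"];B=pb["eye"];da=ray(pa,ua,0)[0]-A;db=ray(pb,ub,0)[0]-B
    s=np.linalg.lstsq(np.c_[da,-db],B-A,rcond=None)[0]
    X=A+s[0]*da;Y=B+s[1]*db; return ((X+Y)/2).round(1),np.linalg.norm(X-Y).round(1)
print(tri("wrist",(321,130),"top",(200+137/3.3,110+421/3.3)),tri("wrist",(463,107),"top",(200+258/3.3,110+402/3.3)))
print(proj("wrist",manip.read_state()["eef_pos"]))
E
```

```text
[[449.7  75.9  72. ]
 [464.  -12.5  72. ]]
[[388.7 149.3  32. ]
 [389.   36.3  32. ]]
(array([446.9,  75.4,  45.9]), np.float64(0.9)) (array([461.8, -16.9,  60.6]), np.float64(3.3))
[[319.30633071 270.28029689]]
```

Emit:
carry_out:
  delta_pos:
    - [0.05,-0.05,0.2]
    - [0.09,-0.13,0.4]
    - [0.09,-0.13,0.63]
    - [0.09,-0.13,0.63]
  angular:
    - [0,0,0]
    - [0,0,0]
    - [0,0,0]
    - [0,0,0]

```text
time: 2.4
eef_pos: [407.5, 62.5, 45.6]
tcp_rot: [2.22, -2.217, -0.002]
ft_force: [0.1, 0.8, 0.0]
finger_gap: 0.002
```

Emit:
carry_out:
  delta_pos:
    - [0,-0.07,0]
    - [0,-0.13,0]
    - [0,-0.16,0]
    - [0,-0.19,0]
    - [0,-0.22,0]
    - [0,-0.26,0]
    - [0,-0.3,0]
    - [0,-0.34,0]
    - [0,-0.38,0]
    - [0,-0.42,0]
  angular:
    - [0,0,0]
    - [0,0,0]
    - [0,0,0]
    - [0,0,0]
    - [0,0,0]
    - [0,0,0]
    - [0,0,0]
    - [0,0,0]
    - [0,0,0]
    - [0,0,0]

```text
time: 3.65
eef_pos: [469.3, 61.8, 46.2]
tcp_rot: [2.217, -2.22, -0.006]
ft_force: [-8.2, 2.6, 5.0]
finger_gap: -0.001
```

```bash
cat >> h.py <<'E'
def blk(tag):
    im,d=manip.get_image("top"); P=dpt("top",d); Z=P[...,2]
    c=im[110:275,200:440]; cv2.imwrite(f"pics/{tag}.png",cv2.resize(c,None,fx=3.3,fy=3.3,interpolation=cv2.INTER_CUBIC))
    m=((Z>60)&(Z<82)).astype(np.uint8); m[:150]=0;m[270:]=0;m[:,:210]=0;m[:,400:]=0
    return im,P,m
E
python3 - <<'E'
from h import *
go()
blk("b1")
E
```

```text
t 3.65 tcp [469.3  61.8  46.2] yaw -90.1 F [-8.2  2.6  5. ] j6 1.11
```

View pics/b1.png

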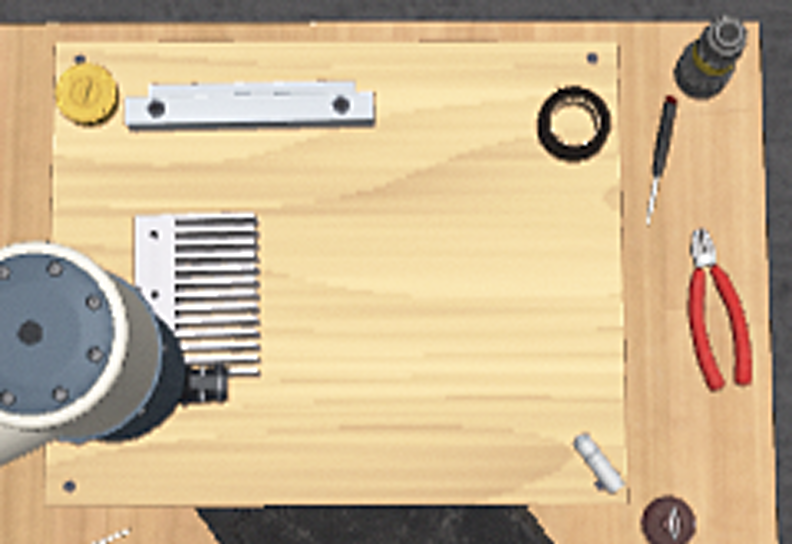

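```bash
cat >> h.py <<'E'
def zc(pts,z=72): # zoom coords -> world
    return ray("top",[((a+.5)/3.3-.5+200,(b+.5)/3.3-.5+110) for a,b in pts],z)[:,:2]
E
python3 - <<'E'
from h import *
print(zc([(135,216),(258,213),(260,376)]).round(1))
E
```

```text
[[599.1  76.3]
 [601.2 -15.4]
 [479.5 -18. ]]
```

Emit:
carry_out:
  delta_pos:
    - [0,0.07,0]
    - [-0.13,0.07,0]
    - [-0.13,0,0]
    - [-0.13,-0.04,0]
    - [-0.13,-0.08,0]
    - [-0.13,-0.12,0]
    - [-0.13,-0.16,0]
    - [-0.13,-0.2,0]
    - [-0.13,-0.24,0]
    - [-0.13,-0.28,0]
  angular:
    - [0,0,0]
    - [0,0,0]
    - [0,0,0]
    - [0,0,0]
    - [0,0,0]
    - [0,0,0]
    - [0,0,0]
    - [0,0,0]
    - [0,0,0]
    - [0,0,0]

```text
time: 4.95
eef_pos: [512.5, 81.4, 46.5]
tcp_rot: [2.219, -2.222, -0.004]
ft_force: [-6.5, 4.5, 3.6]
finger_gap: -0.002
```

```bash
python3 - <<'E'
from h import *
go()
blk("b2")
E
```

```text
t 4.95 tcp [512.5  81.4  46.5] yaw -90.1 F [-6.5  4.5  3.6] j6 1.11
```

View pics/b2.png

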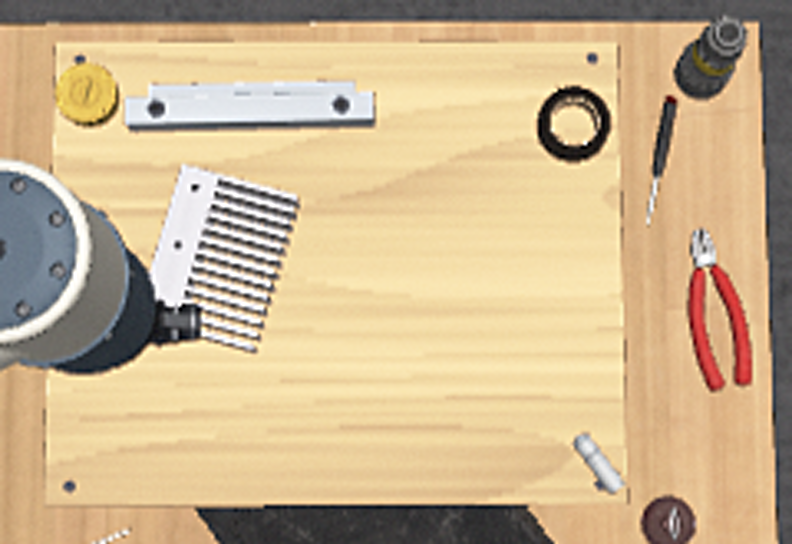

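The block has turned further. Its corners in the zoomed view are now about (182,166), (300,200) and (255,352).

```bash
python3 - <<'E'
from h import *
q=zc([(182,166),(300,200),(255,352)]);print(q.round(1)); c=(q[0]+q[2])/2; u=q[0]-q[1]; y=np.arctan2(u[1],u[0]);print(c,y)
v=np.array([-np.sin(y),np.cos(y)]);x=np.array([np.cos(y),np.sin(y)])
for a,b in((45,60),(45,-60),(-45,60),(-45,-60)): print(a,b,(c+a*x+b*v).round(1))
E
```

```text
[[637.   41.9]
 [610.9 -46.6]
 [497.2 -14.2]]
[567.10664507  13.85163086] 1.2839731078997638
45 60 [522.3  74. ]
45 -60 [637.4  40. ]
-45 60 [496.8 -12.3]
-45 -60 [611.9 -46.3]
```

Emit:
carry_out:
  delta_pos:
    - [-0.13,0.03,0]
    - [-0.15,-0.3,0]
    - [-0.15,-0.55,0]
    - [-0.13,-0.72,0]
    - [-0.05,-0.72,0]
    - [0.05,-0.72,0]
    - [0.1,-0.72,0]
    - [0.14,-0.72,0]
    - [0.18,-0.72,0]
    - [0.22,-0.72,0]
  angular:
    - [0,0,0]
    - [0,0,0]
    - [0,0,0]
    - [0,0,0]
    - [0,0,0]
    - [0,0,0]
    - [0,0,0]
    - [0,0,0]
    - [0,0,0]
    - [0,0,0]

```text
time: 6.25
eef_pos: [622.3, 48.8, 47.1]
tcp_rot: [-2.221, 2.22, -0.001]
ft_force: [2.8, 4.2, -0.8]
finger_gap: 0.001
```

```bash
python3 - <<'E'
from h import *
go()
blk("b3")
E
```

```text
t 6.25 tcp [622.3  48.8  47.1] yaw -90.0 F [ 2.8  4.2 -0.8] j6 1.24
```

View pics/b3.png

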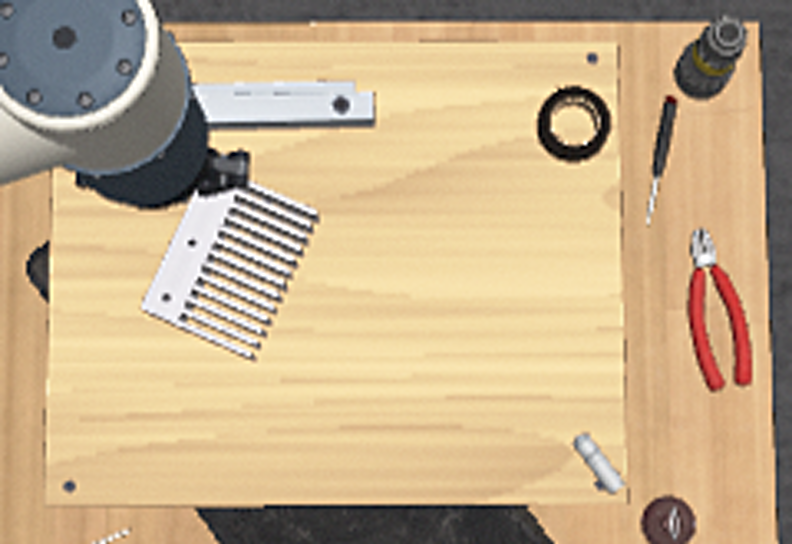

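Emit:
carry_out:
  delta_pos:
    - [0.04,0,0]
    - [0.08,0,0]
    - [0.12,0,0]
    - [0.16,0,0]
    - [0.2,0,0]
    - [0.24,0,0]
  angular:
    - [0,0,0]
    - [0,0,0]
    - [0,0,0]
    - [0,0,0]
    - [0,0,0]
    - [0,0,0]

```text
time: 7.05
eef_pos: [621.7, 12.1, 46.9]
tcp_rot: [-2.221, 2.222, 0.0]
ft_force: [0.6, 4.5, 2.3]
finger_gap: -0.0
```

```bash
python3 - <<'E'
from h import *
go()
blk("b4")
E
```

```text
t 7.05 tcp [621.7  12.1  46.9] yaw -90.0 F [0.6 4.5 2.3] j6 1.30
```

View pics/b4.png

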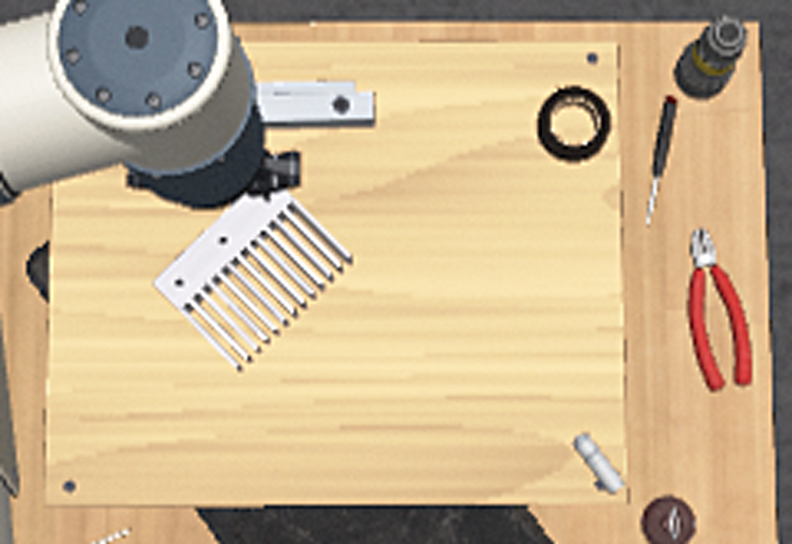

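```bash
cat >> h.py <<'E'
def pose(fl,nl,nr): # flat-left(+v), fin-left, fin-right in zoom px
    q=zc([fl,nl,nr]);c=(q[0]+q[2])/2;w=q[1]-q[2];y=np.arctan2(-w[0],w[1])
    v=np.array([-np.sin(y),np.cos(y)]);x=np.array([np.cos(y),np.sin(y)]);print("c",c.round(1),"yaw %.3f"%y,"len",np.linalg.norm(w).round(1))
    for a,b in((45,60),(45,-60),(-45,60),(-45,-60)): print(a,b,(c+a*x+b*v).round(1))
E
python3 - <<'E'
from h import *
pose((155,283),(240,370),(352,262))
E
```

```text
c [556.4 -12.6] yaw 0.772 len 114.8
45 60 [546.8  61.8]
45 -60 [630.5 -24.2]
-45 60 [482.3  -0.9]
-45 -60 [566.  -86.9]
```

Emit:
carry_out:
  delta_pos:
    - [-0.06,0,0]
    - [-0.06,0,-0.3]
    - [-0.06,0,-0.6]
    - [0.1,0.35,-0.6]
    - [0.25,0.7,-0.6]
    - [0.4,1,-0.6]
    - [0.4,1,-0.6]
    - [0.4,1,-0.6]
  angular:
    - [0,0,0]
    - [0,0,0]
    - [0,0,-0.2]
    - [0,0,-0.4]
    - [0,0,-0.6]
    - [0,0,-0.8]
    - [0,0,-0.9]
    - [0,0,-0.9]

```text
time: 8.1
eef_pos: [470.8, -47.9, 136.7]
tcp_rot: [2.851, -1.317, -0.001]
ft_force: [0.3, -0.4, 0.2]
finger_gap: 0.0
```

```bash
python3 - <<'E'
from h import *
go((450,-42,110),(450,-42,47),(467,-25,47),(482,-10,47),yaw=-45)
blk("b5")
E
```

```text
t 8.10 tcp [470.8 -47.9 136.7] yaw -49.6 F [ 0.3 -0.4  0.2] j6 2.04
(450, -42, 110) -> [-0.12   0.08   0.178]
(450, -42, 47) -> [-0.12   0.079  0.598]
(467, -25, 47) -> [-0.132 -0.08   0.598]
(482, -10, 47) -> [-0.144 -0.221  0.598]
ang [ 0.002  0.    -0.102]
```

View pics/b5.png

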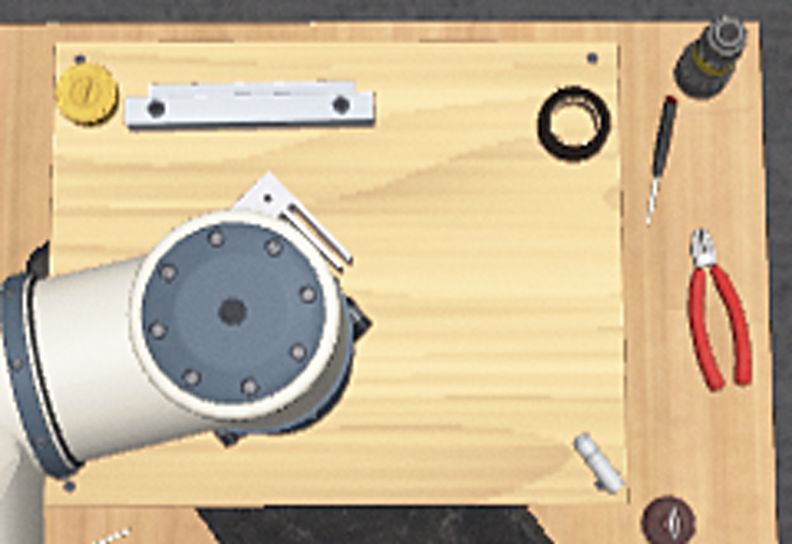

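Emit:
carry_out:
  delta_pos:
    - [-0.09,-0.04,0.25]
    - [-0.09,-0.04,0.5]
    - [-0.09,-0.04,0.6]
    - [-0.09,-0.1,0.6]
    - [-0.09,-0.15,0.6]
    - [-0.09,-0.19,0.6]
    - [-0.09,-0.23,0.6]
    - [-0.09,-0.27,0.6]
    - [-0.09,-0.31,0.6]
    - [-0.09,-0.35,0.6]
  angular:
    - [0,0,0]
    - [0,0,0]
    - [0,0,0]
    - [0,0,0]
    - [0,0,0]
    - [0,0,0]
    - [0,0,0]
    - [0,0,0.04]
    - [0,0,0.08]
    - [0,0,0.12]

```text
time: 9.4
eef_pos: [499.9, -3.8, 46.3]
tcp_rot: [2.783, -1.449, -0.008]
ft_force: [-8.0, -1.4, 4.4]
finger_gap: 0.001
```

```bash
python3 - <<'E'
from h import *
go()
blk("b6")
im,d=manip.get_image("wrist"); cv2.imwrite("pics/w6.png",im)
E
```

```text
t 9.40 tcp [499.9  -3.8  46.3] yaw -55.0 F [-8.  -1.4  4.4] j6 1.88
```

View pics/b6.png

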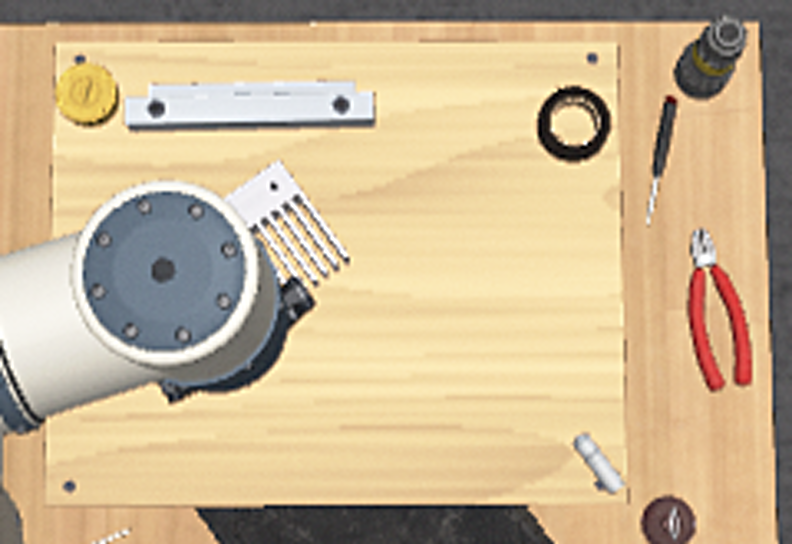

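View pics/w6.png

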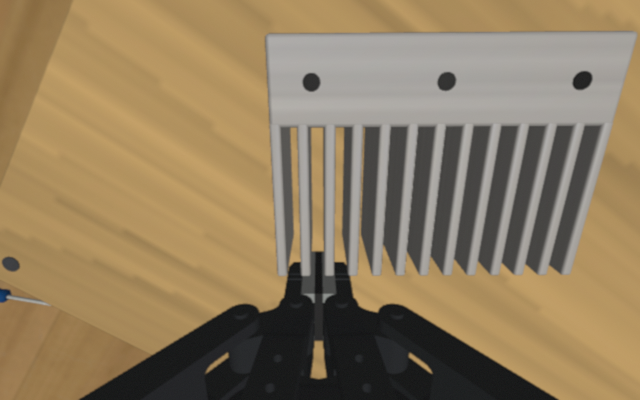

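The wrist view shows the whole block. The flat-edge corners are at about (266,35) and (636,31), and the finger is on the second and third fin tips from the left.

```bash
cat >> h.py <<'E'
def wpose(fl,fr,z=72): # flat edge corners in wrist px
    q=ray("wrist",[fl,fr],z)[:,:2]; w=q[0]-q[1]; y=np.arctan2(-w[0],w[1]); x=np.array([np.cos(y),np.sin(y)]); c=q.mean(0)-45*x
    print("c",c.round(1),"yaw %.3f (%.1f deg)"%(y,np.degrees(y)),"len",np.linalg.norm(w).round(1),"flat corners",q.round(1).tolist(),"fin corners",(q-90*x).round(1).tolist())
E
python3 - <<'E'
from h import *
wpose((266,35),(636,31))
E
```

```text
c [572.3  -5.7] yaw 0.621 (35.6 deg) len 117.4 flat corners [[574.7, 68.3], [643.1, -27.2]] fin corners [[501.6, 15.9], [569.9, -79.6]]
```

Emit:
carry_out:
  delta_pos:
    - [0,-0.033,0]
    - [0,-0.067,0]
    - [0,-0.1,0]
    - [0,-0.133,0]
    - [0,-0.167,0]
    - [0,-0.2,0]
  angular:
    - [0,0,0.05]
    - [0,0,0.1]
    - [0,0,0.16]
    - [0,0,0.22]
    - [0,0,0.28]
    - [0,0,0.34]

```text
time: 10.25
eef_pos: [524.9, 13.9, 46.2]
tcp_rot: [2.565, -1.808, -0.006]
ft_force: [-6.3, -0.9, 3.0]
finger_gap: 0.004
```

```bash
python3 - <<'E'
from h import *
go()
im,d=manip.get_image("wrist"); cv2.imwrite("pics/w7.png",im)
E
```

```text
t 10.25 tcp [524.9  13.9  46.2] yaw -70.4 F [-6.3 -0.9  3. ] j6 1.59
```

View pics/w7.png

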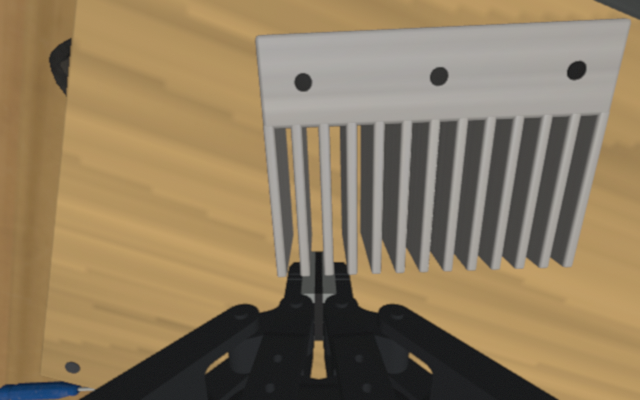

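```bash
python3 - <<'E'
from h import *
wpose((257,37),(629,19))
E
```

```text
c [594.6  -4.7] yaw 0.386 (22.1 deg) len 117.1 flat corners [[614.3, 66.5], [658.3, -42.0]] fin corners [[530.9, 32.7], [574.9, -75.9]]
```

Emit:
carry_out:
  delta_pos:
    - [0,-0.033,0]
    - [0,-0.067,0]
    - [0,-0.1,0]
    - [0,-0.133,0]
    - [0,-0.167,0]
  angular:
    - [0,0,0.08]
    - [0,0,0.16]
    - [0,0,0.24]
    - [0,0,0.32]
    - [0,0,0.38]

```text
time: 10.92
eef_pos: [549.0, 22.8, 46.2]
tcp_rot: [2.269, -2.169, -0.005]
ft_force: [-6.0, 1.4, 1.2]
finger_gap: -0.001
```

```bash
python3 - <<'E'
from h import *
go()
im,d=manip.get_image("wrist"); cv2.imwrite("pics/w8.png",im)
E
```

```text
t 10.93 tcp [549.   22.8  46.2] yaw -87.4 F [-6.   1.4  1.2] j6 1.29
```

View pics/w8.png

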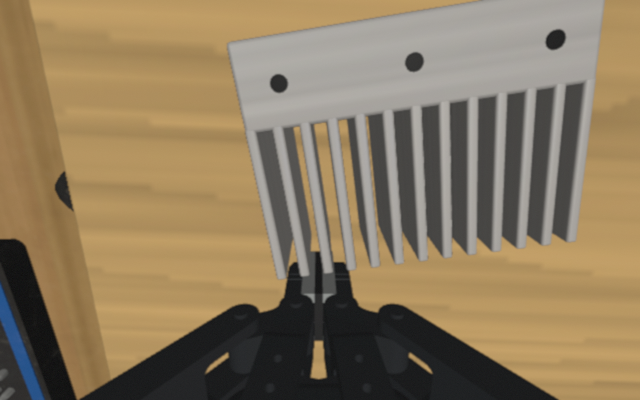

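```bash
python3 - <<'E'
from h import *
wpose((228,43),(605,-4))
E
```

```text
c [612.3  -8.5] yaw 0.156 (8.9 deg) len 117.9 flat corners [[647.6, 56.8], [665.9, -59.8]] fin corners [[558.7, 42.8], [576.9, -73.7]]
```

Emit:
carry_out:
  delta_pos:
    - [0,-0.027,0]
    - [0,-0.053,0]
    - [0,-0.08,0]
    - [0,-0.1,0]
  angular:
    - [0,0,0.02]
    - [0,0,0.04]
    - [0,0,0.05]
    - [0,0,0.05]

```text
time: 11.48
eef_pos: [564.6, 23.7, 46.2]
tcp_rot: [2.229, -2.212, -0.004]
ft_force: [-5.8, 3.2, 0.6]
finger_gap: -0.001
```

```bash
python3 - <<'E'
from h import *
go()
blk("b9")
im,d=manip.get_image("wrist"); cv2.imwrite("pics/w9.png",im)
E
```

```text
t 11.47 tcp [564.6  23.7  46.2] yaw -89.6 F [-5.8  3.2  0.6] j6 1.26
```

View pics/w9.png

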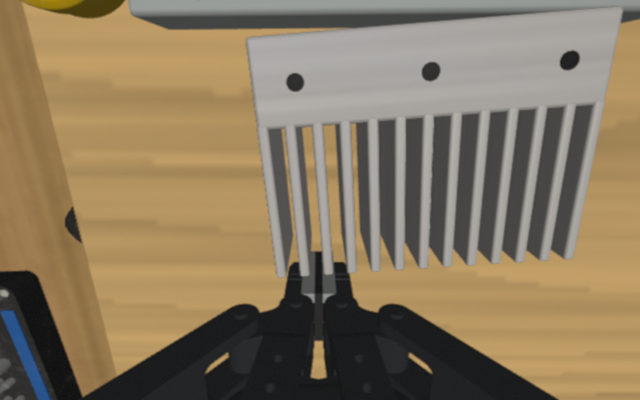

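View pics/b9.png

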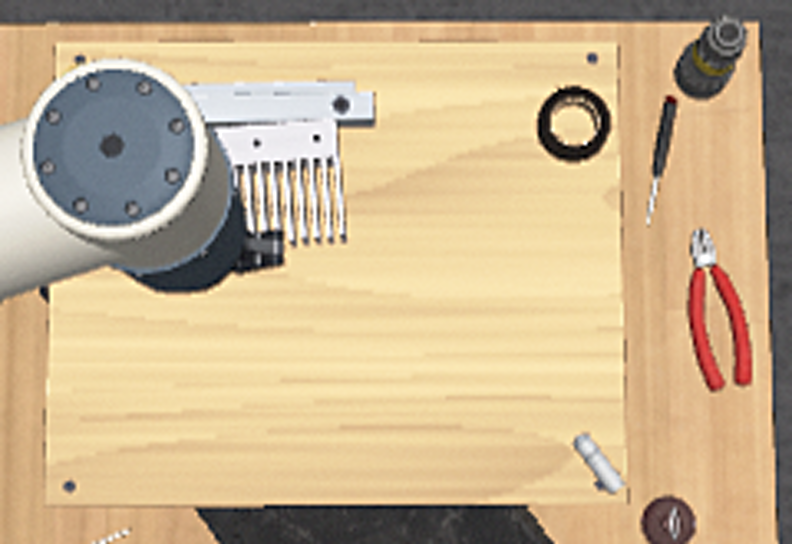

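Emit:
carry_out:
  delta_pos:
    - [0,-0.02,0]
    - [0,-0.04,0]
    - [0,-0.055,0]
  angular:
    - [0,0,0]
    - [0,0,0]
    - [0,0,0]

```text
time: 11.95
eef_pos: [571.7, 24.2, 46.2]
tcp_rot: [2.228, -2.211, -0.007]
ft_force: [-13.1, 5.3, 7.6]
finger_gap: 0.003
```

```bash
python3 - <<'E'
from h import *
wpose((1,1),(600,1))
go()
im,d=manip.get_image("wrist"); cv2.imwrite("pics/w10.png",im)
E
```

```text
c [637.5  30.9] yaw 0.008 (0.5 deg) len 184.8 flat corners [[681.7, 123.7], [683.3, -61.1]] fin corners [[591.7, 122.9], [593.3, -61.9]]
t 11.95 tcp [571.7  24.2  46.2] yaw -89.6 F [-13.1   5.3   7.6] j6 1.27
```

View pics/w10.png

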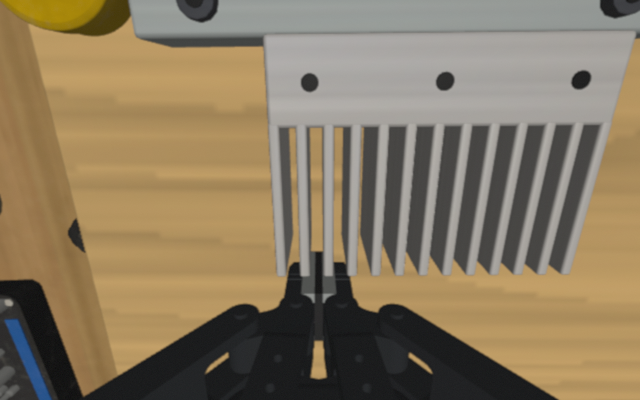

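Emit:
carry_out:
  delta_pos:
    - [0,0.1,0]
    - [0.12,0.1,0]
    - [0.25,0.1,0]
    - [0.25,0.05,0]
    - [0.25,0,0]
    - [0.25,-0.02,0]
    - [0.25,-0.04,0]
    - [0.25,-0.06,0]
    - [0.25,-0.08,0]
  angular:
    - [0,0,0]
    - [0,0,0]
    - [0,0,0]
    - [0,0,0]
    - [0,0,0]
    - [0,0,0]
    - [0,0,0]
    - [0,0,0]
    - [0,0,0]

```text
time: 13.12
eef_pos: [572.1, -15.3, 45.8]
tcp_rot: [2.212, -2.199, -0.03]
ft_force: [-52.3, 6.2, 41.8]
finger_gap: 0.002
```

```bash
python3 - <<'E'
from h import *
go()
im,d=manip.get_image("wrist"); cv2.imwrite("pics/w11.png",im)
E
```

```text
t 13.12 tcp [572.1 -15.3  45.8] yaw -89.7 F [-52.3   6.2  41.8] j6 1.34
```

View pics/w11.png

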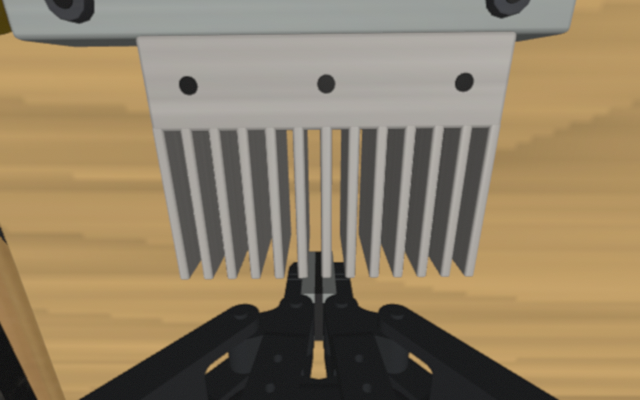

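It is firmly seated at 52 N, which is more than needed. I'll release gently, then back off and lift.

Emit:
carry_out:
  delta_pos:
    - [0,0.03,0]
    - [0,0.06,0]
    - [0,0.09,0]
    - [0,0.2,0]
    - [0,0.4,0]
    - [0,0.6,-0.2]
    - [0,0.8,-0.6]
    - [0,0.9,-1]
    - [0,0.9,-1]
    - [0,0.9,-1]
  angular:
    - [0,0,0]
    - [0,0,0]
    - [0,0,0]
    - [0,0,0]
    - [0,0,0]
    - [0,0,0]
    - [0,0,0]
    - [0,0,0]
    - [0,0,0]
    - [0,0,0]

```text
time: 14.42
eef_pos: [452.2, -14.7, 197.2]
tcp_rot: [-2.229, 2.211, -0.001]
ft_force: [-0.2, 0.9, 0.2]
finger_gap: 0.0
```

```bash
python3 - <<'E'
from h import *
go()
blk("b12")
im,d=manip.get_image("wrist"); cv2.imwrite("pics/w12.png",im); print({k:manip.camera_params("wrist")[k] for k in("eye",)})
im,d=manip.get_image("scene"); c=im[130:260,170:430];cv2.imwrite("pics/s12.png",cv2.resize(c,None,fx=3,fy=3,interpolation=cv2.INTER_CUBIC))
E
```

```text
t 14.43 tcp [452.2 -14.7 197.2] yaw -89.6 F [-0.2  0.9  0.2] j6 1.26
{'eye': array([537.302761  , -13.81153661, 337.5751605 ])}
```

View pics/b12.png

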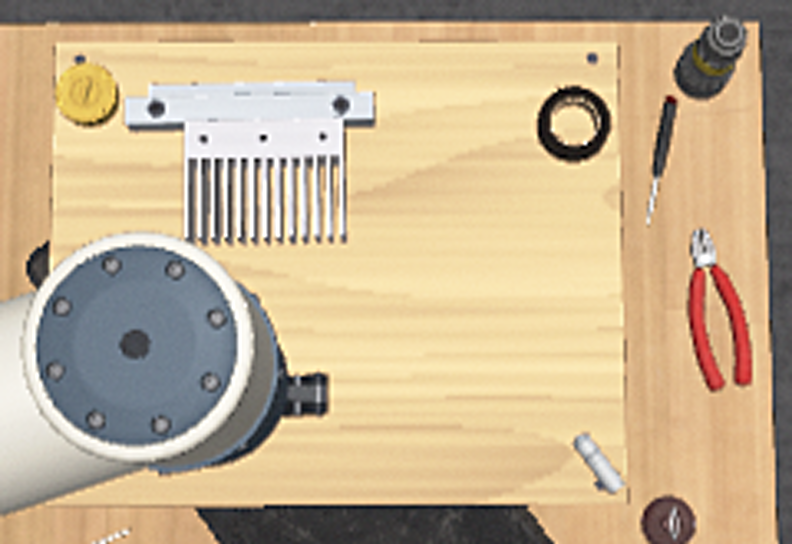

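View pics/w12.png

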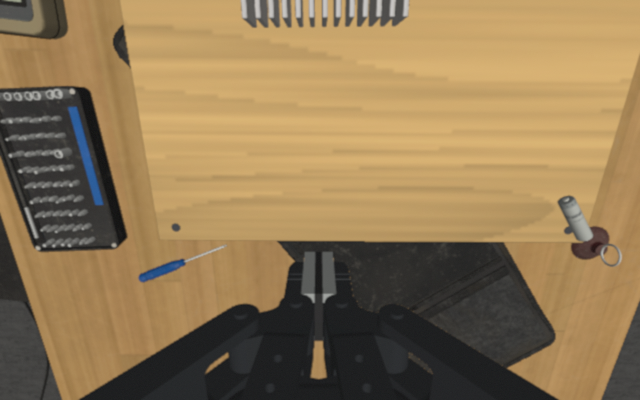

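View pics/s12.png

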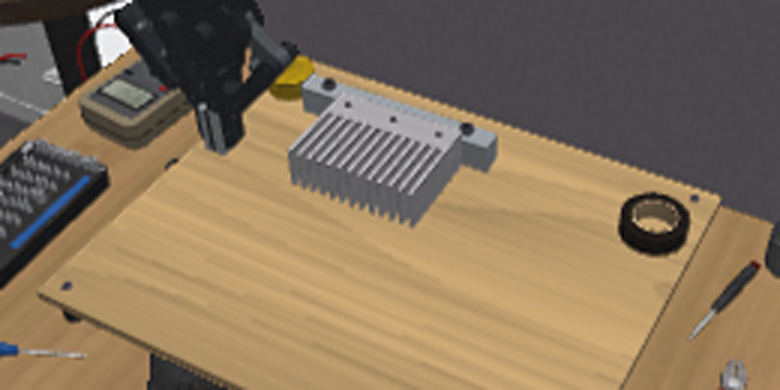

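The top view shows the block against the fence, with flat-edge ends at about (185,122) and (344,122), and fence ends at about (127,125) and (375,122). I'll look at the seam from close above.

Emit:
carry_out:
  delta_pos:
    - [0,-0.35,0]
    - [0,-0.7,0]
    - [0,-0.8,0]
    - [0,-0.8,0]
    - [0,-0.8,0]
  angular:
    - [0,0,0]
    - [0,0,0]
    - [0,0,0]
    - [0,0,0]
    - [0,0,0]

```text
time: 15.2
eef_pos: [570.8, -14.3, 196.0]
tcp_rot: [2.229, -2.212, -0.001]
ft_force: [-0.8, -0.5, 0.2]
finger_gap: 0.0
```

```bash
python3 - <<'E'
from h import *
go()
im,d=manip.get_image("wrist"); cv2.imwrite("pics/w13.png",im); np.savez("w13.npz",im=im,d=d)
E
```

```text
t 15.20 tcp [570.8 -14.3 196. ] yaw -89.6 F [-0.8 -0.5  0.2] j6 1.33
```

View pics/w13.png

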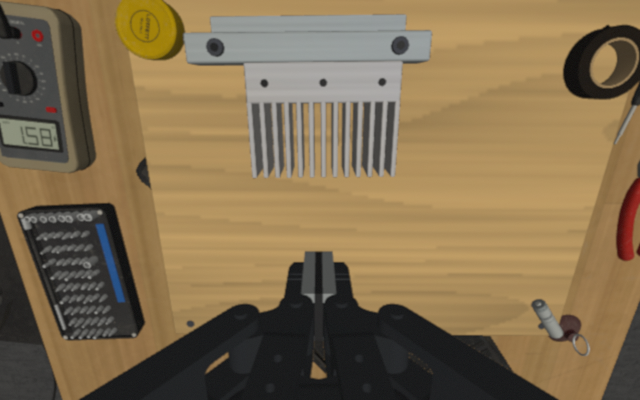

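```bash
python3 - <<'E'
from h import *
z=np.load("w13.npz");im=z["im"]; c=im[25:75,180:440]; cv2.imwrite("pics/w13z.png",cv2.resize(c,None,fx=3,fy=8,interpolation=cv2.INTER_CUBIC))
g=cv2.cvtColor(im,cv2.COLOR_BGR2GRAY)
# dark screw holes: block (3) and fence (2)
for n,(x0,y0,w,h,zz) in dict(a=(255,75,18,16,72),b=(314,75,18,16,72),c=(373,75,18,16,72)).items():
    r=g[y0:y0+h,x0:x0+w].astype(float); k=np.clip(120-r,0,None); v,u=np.mgrid[:h,:w]
    p=(x0+(k*u).sum()/k.sum(),y0+(k*v).sum()/k.sum()); print(n,np.round(p,2),ray("wrist",[p],zz).round(2))
# fence front top edge (columns left & right of the block), lowest bright->darker crossing
def edge(c0,c1,r0,r1):
    out=[]
    for u in range(c0,c1):
        col=g[r0:r1,u].astype(float); dd=np.diff(col); i=np.argmin(dd); 
        if 0<i<len(dd)-1:
            a,b,c=dd[i-1:i+2]; out.append((u,r0+i+.5+.5*(a-c)/(a-2*b+c)))
    return np.array(out)
e=np.vstack([edge(190,240,48,66),edge(406,428,48,66)])
w=ray("wrist",e,62)[:,:2]; f=np.polyfit(w[:,1],w[:,0],1); res=w[:,0]-np.polyval(f,w[:,1]); k=abs(res)<1.5; f=np.polyfit(w[k,1],w[k,0],1)
print("fence x at y=-10",np.polyval(f,-10).round(1),"yaw",-f[0].round(4),k.sum(),len(k),"ends y",w[:,1].max(),w[:,1].min())
E
```

```text
a [263.85  82.76] [[659.08  28.62  72.  ]]
b [322.74  82.22] [[659.85 -16.41  72.  ]]
c [381.72  81.57] [[660.71 -61.47  72.  ]]
fence x at y=-10 675.4 yaw 0.0188 72 72 ends y 86.92762635321475 -97.20934107027949
```

View pics/w13z.png

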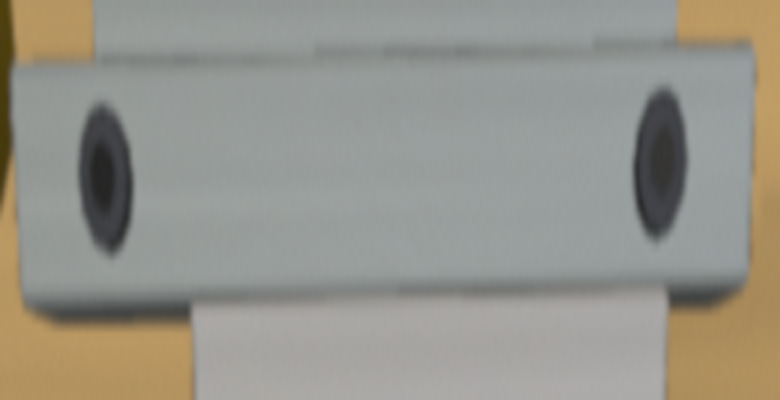

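Emit:
carry_out:
  delta_pos:
    - [0,0.3,-0.1]
    - [0,0.6,-0.2]
    - [0,0.8,-0.2]
    - [0,0.8,-0.2]
    - [0,0.8,-0.2]
  angular:
    - [0,0,0]
    - [0,0,0]
    - [0,0,0]
    - [0,0,0]
    - [0,0,0]

```text
time: 15.88
eef_pos: [451.4, -15.1, 227.1]
tcp_rot: [-2.23, 2.212, -0.001]
ft_force: [-0.5, -0.0, 0.3]
finger_gap: 0.002
```

```bash
python3 - <<'E'
from h import *
go()
print(manip.close_job())
E
```

```text
t 15.88 tcp [451.4 -15.1 227.1] yaw -89.5 F [-0.5 -0.   0.3] j6 1.26
the job is handed in; nothing more can be done
None
```

The block's flat face is flush against the fence, and I handed the job in at 15.9 s with the hand clear, backed off and above the block. I turned it about 1.7 rad clockwise with shut-finger pushes at its near end, its flat face and its fin face. A final push at the middle of the fins seated it.

- **Alignment:** in the last close view the block's yaw was 0.018 rad and the fence's 0.019 rad. No gap was visible along the seam.
- **Ends:** the flat face runs from about y = −76 to 44 mm and the bar from about −102 to 87 mm, so nothing sticks out past either end.
- **Other things:** the tin, tape roll, battery, snips and torch looked unmoved in the last pictures. I checked this by eye, not by measuring.
- **Disagreements:** the fence's working face measured about x = 671 mm from the top camera and 675 mm from the wrist camera. A height check on the block's corners from two views came out unusable, so I used the stated 40 mm block height, which the top camera's depth roughly agreed with.
- **Force:** the last seating push reached about 52 N sideways and 42 N vertically at the wrist. That is more than I meant, but under the 120 N limit and applied through the fingertips only.

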